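# Hang the gourd basket on the two-pronged hook

### The job

The small grey basket with two gourd blanks in it stands on the bench with its swing handle folded down on one side. Tip the handle upright while the basket stays standing on the bench, then lift the basket by the handle and lower it onto the two-pronged hook of the stand until the hook carries it, and only then let go. It must end hanging still from both prongs by its handle, roughly level, with both gourds still inside; leave the other things on the bench where they are.

Things in the scene. Friction and masses are not known exactly. Their poses are not given: they have to be found in the camera images.
- basket: Open grey basket, 100 (x) x 140 (y) x 70 mm high, walls 5 mm, about 0.3 kg, loose. Origin: centre of its underside. Its swing handle is a U of 8 mm steel rod pivoted outside the short end walls at x = 0, z = 66 mm; arms 72 mm long at y = +-75 mm, joined by a straight crossbar along y. Folded, the crossbar lies off the basket's -x side, 18 mm clear of the wall.
- bail (a joint): Swing angle of the basket's handle in rad: 0 folded down level towards the basket's -x side, 1.57 upright, stop at 1.75. The pivot is slightly stiff, so the handle stays where it is left.
- grip (a point): Middle of the handle's crossbar, centre of its wooden grip sleeve (14 mm diameter, 46 mm long); y along the crossbar. With the handle upright it stands 138 mm above the basket's underside.
- gourd_a: Wooden gourd blank, 48 mm diameter, 62 mm high, standing loose in the basket. Origin: centre of its underside.
- gourd_b: A second, equal gourd blank in the basket. Origin: centre of its underside.
- stand: Fixed steel stand: base plate 110 x 120 x 12 mm, post 18 mm diameter and 262 mm high at stand x = +83 mm. Origin on the bench surface below the hanging place; the prongs point to its -x.
- bracket: Fixed two-pronged hook clamped on the post; its height varies. Origin: the hanging place, midway between the prongs, on the level of their centre lines. Prongs: 8 mm rods at y = +-45 mm pointing to -x, level from x = +18 to -20 mm (crossbar goes here, centre 8 mm above origin), tips turned up to x = -36, z = +20 mm; behind x = +18 they rise 14 mm to a 112 mm wide plate, front at x = +67.
- stone: Bystander: grey sharpening stone 150 x 50 x 25 mm. Origin: centre of its underside.
- controller: Bystander: black motor controller box 130 x 100 x 75 mm. Origin: centre of its underside.
- vase: Bystander: white vase, 66 mm diameter, 85 mm high. Origin: centre of its underside.
- handpiece: Bystander: carving handpiece lying on the bench, about 170 mm long, 26 mm wide, 24 mm high. Origin: on its underside near the middle.

How it is judged:
On the way, in this order (a step that is already met when the one before it is completed fails the run):
1. the handle is tipped up (within about 20 degrees of upright) while the basket stands on the bench (value of joint bail above 1.2 rad and height (world z) of basket below 0.012 m and angle between basket's own z axis and vertical below 0.12 rad), for 0.2 s.
2. the hook carries weight (over 1 N) while the fingers still hold the basket (contact force between bracket and basket above 1 N and contact force between the fingers and basket above 0.5 N), for 0.1 s.
At the end, for the whole second after the job is handed in: Crossbar across both prongs: its middle within 32 mm along and 30 mm across of the hanging place, 2 to 18 mm above the prongs' centre lines, within 0.3 rad of square; hook carries over 1 N; basket under 0.08 m/s and 0.8 rad/s, tilted under 0.4 rad, both gourds inside it (x of grip in the frame of bracket between -0.032 and 0.032 m and y of grip in the frame of bracket between -0.03 and 0.03 m and z of grip in the frame of bracket between 0.002 and 0.018 m and angle between the y axis of grip and the y axis of bracket, either way round below 0.3 rad and contact force between bracket and basket above 1 N and angle between basket's own z axis and vertical below 0.4 rad and linear speed of basket below 0.08 m/s and angular speed of basket below 0.8 rad/s and x of gourd_a in the frame of basket between -0.05 and 0.05 m and y of gourd_a in the frame of basket between -0.07 and 0.07 m and z of gourd_a in the frame of basket between -0.005 and 0.07 m and x of gourd_b in the frame of basket between -0.05 and 0.05 m and y of gourd_b in the frame of basket between -0.07 and 0.07 m and z of gourd_b in the frame of basket between -0.005 and 0.07 m); the robot touches nothing.
It fails at once if the sharpening stone is pushed more than 30 mm or tipped over (distance of stone from where it was at the start of the episode above 0.03 m or angle between stone's own z axis and vertical above 0.4 rad).
It fails at once if the motor controller is pushed more than 30 mm or tipped over (distance of controller from where it was at the start of the episode above 0.03 m or angle between controller's own z axis and vertical above 0.4 rad).
It fails at once if the vase is pushed more than 30 mm or tipped over (distance of vase from where it was at the start of the episode above 0.03 m or angle between vase's own z axis and vertical above 0.4 rad).
It fails at once if the handpiece is pushed more than 30 mm or tipped over (distance of handpiece from where it was at the start of the episode above 0.03 m or angle between handpiece's own z axis and vertical above 0.4 rad).
It also fails if it takes over 72 s, if anything falls off the work surface, if the arm or the gripper's body presses on something with over 40 N, if the wrist force passes 120 N, or if a joint passes its speed limit or range.

### The arm

A 6-joint arm with a two-finger parallel gripper is mounted at the origin on the work surface. World frame = base frame: x ahead of the robot, y to its left, z up, the work surface at z = 0. Lengths are in m, angles in rad, forces in N, time in s.
With the tool pointing down it reaches from about 0.225 to 0.875 m from the base axis. Payload 3.4 kg.
Tool frame: the origin (TCP) lies at the very end of the fingers, on their centre line; the grasp point (between the pads) lies manip.grip_point_offset behind it (manip.grip_point_offset is the distance from the TCP to the grasp point, in m); z points along the fingers, y is the line along which they close (so a half turn about z gives the same grasp; the last joint's range is limited). The gripper opens to 85 mm and grips with 20 to 120 N. Pads are 22 mm wide; open, the fingers measure 114 mm over their backs; the gripper's body (76 mm by 85 mm) begins 54 mm behind the grasp point. The pads swing forward as they close: fully open they stand 13 mm farther back than shut.
Start: joints at [-1.289, 0.276, 1.505, -0, 1.361, -0.121], TCP at [0.225, -0.529, 0.231] pointing down, gripper open.
Joint ranges: [-2.89, 2.89], [-0.75, 2.08], [0.22, 2.7], [-1.18, 4.32], [0.11, 2.71], [-2.7, 2.7]. Speed limits (rad/s): [2.57, 2.57, 3.14, 3.14, 3.14, 3.14].

### API

Orientations are given as a unit quaternion [w, x, y, z].
In Python, from rig import manip gives the robot as it stands.
- The arm moves only by the shell command python3 -m pendant 'ROWS' [FORCE]. ROWS is JSON, a list of rows, each an object of numbers: "jaw": the opening, from -1 (shut) to 1 (fully open); "tx", "ty", "tz": the shift along the world's x, y, z in cm; "ax", "ay", "az": the turn, a rotation vector about the world's x, y, z in degrees. In form: [{"jaw": .., "tx": .., "ty": .., "tz": .., "ax": .., "ay": .., "az": ..}, ...]. A call has 1 to 10 rows; each row is the pose to reach, as a shift and turn from the pose commanded when the call began; what a row does not reach only later rows make up. A row lasts 1/8 s, in which the tool goes at most 62.5 mm and 10.7 degrees, less where a joint would pass 70% of its speed; a pose out of reach is approached as far as the arm can. A call with a gripper value outside its range is refused whole. The fingers move at their own pace and stop on an object; FORCE is the grip in N (left out, the last holds). Time passes only in rows, so rows that repeat a pose let the fingers close. It gives the time, the measured TCP pose, the force, the opening and the grip force at its end, in the units of the state.
- manip.get_state(): the state, without advancing time (a new reading comes with each control period).
- manip.get_image(name): name is "side" or "top"; returns a dict with "pixels" (480x640x3 uint8, blue, green, red), "depth" (480x640 float32, m along the optical axis (not along the pixel's ray), 0 where there is no reading), "fx", "fy", "cx", "cy" (pixels), "pose" (4x4, takes a point from camera to world coordinates). Camera axes: x right, y down, z forward; pixel columns grow to the right and rows downward; lengths in m; the calibration is good to about 2 mm. A picture is of the moment at which its call begins.
- manip.sign_off(): hands the job in; it is judged then, once.
The state is a dict: "clock": time; "qpos": joint angles; "qd": joint speeds; "effort": joint torques, N m; "position": TCP position; "ee_rot": TCP orientation; "contact_force": force on the tool from outside, world axes, zero at the start; "moment": the same for the moment, N m; "width": finger opening in m; "gripper_force": force on a finger pad.
Only numpy, scipy, OpenCV 4.12 (cv2) and the standard library are available. Lean on these libraries where they do the work, as an engineer would, in place of code of your own. Each camera call takes 0.05 s, during which the arm holds its last target. There are 200 camera calls.

## Working session

There is one attempt and no reset: what is moved stays moved. The work goes in short steps, Python scripts to look and compute and a shell command to move; the robot and the scene stay as the last step left them, time stands still between calls to the robot, and variables do not carry over. Pictures are saved under pics/ and viewed, at most 10 in all, crops included, and the job is handed in when it is done.

```bash
mkdir -p pics; ls
cat > h.py <<'E'
import numpy as np, cv2
from rig import manip
def snap(n,tag):
    d=manip.get_image(n); cv2.imwrite(f'pics/{tag}.png',d['pixels']); np.savez(f'{tag}.npz',**d); return d
def cloud(d):
    v,u=np.mgrid[:480,:640]; z=d['depth']
    p=np.stack([(u-d['cx'])/d['fx']*z,(v-d['cy'])/d['fy']*z,z],-1)
    T=np.array(d['pose']); return p@T[:3,:3].T+T[:3,3]
E
python3 - <<'E'
from h import *
for n in('side','top'):
    d=snap(n,n+'0'); print(n,d['fx'],d['cx'],d['cy'],np.round(d['pose'],3).tolist())
print(manip.get_state(), manip.grip_point_offset)
E
```

```text
pics
side 492.0655488834519 316.82239833930805 235.7591133952495 [[0.991, -0.089, 0.103, 0.494], [-0.136, -0.664, 0.735, -0.997], [0.003, -0.742, -0.67, 1.051], [0.0, 0.0, 0.0, 1.0]]
top 483.6889766012367 321.0138109936169 233.0840389011694 [[-0.019, -0.99, 0.139, 0.464], [-0.999, 0.024, 0.031, -0.024], [-0.034, -0.139, -0.99, 1.286], [0.0, 0.0, 0.0, 1.0]]
{'clock': 0.1, 'qpos': array([-1.28899873e+00,  2.76530070e-01,  1.50603439e+00,  1.76514850e-07,
        1.36070356e+00, -1.20978659e-01]), 'qd': array([ 8.81276704e-04, -6.10926253e-04, -2.56388993e-03,  4.99638844e-04,
        1.52766172e-03,  8.00404159e-05]), 'effort': array([ 1.41515742e-03, -4.17699766e+01, -2.46404815e+01, -1.26664268e-04,
        5.91385615e-03,  7.64649741e-06]), 'position': array([ 0.22525531, -0.52851355,  0.23051608]), 'ee_rot': array([-8.34984438e-04,  9.79789515e-01,  2.00029510e-01, -6.71991542e-05]), 'contact_force': array([-0.14633146,  0.62743689, -0.16235695]), 'moment': array([0.00551223, 0.02728556, 0.05709936]), 'gripper_force': 0.0, 'width': 0.08518100607396996} 0.0187
```

View pics/top0.png

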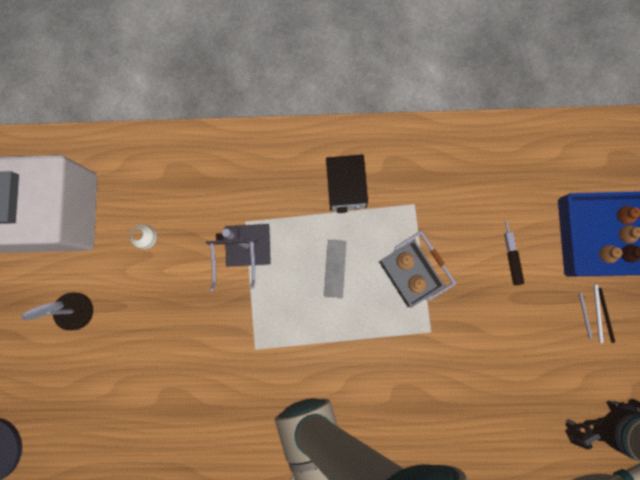

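View pics/side0.png

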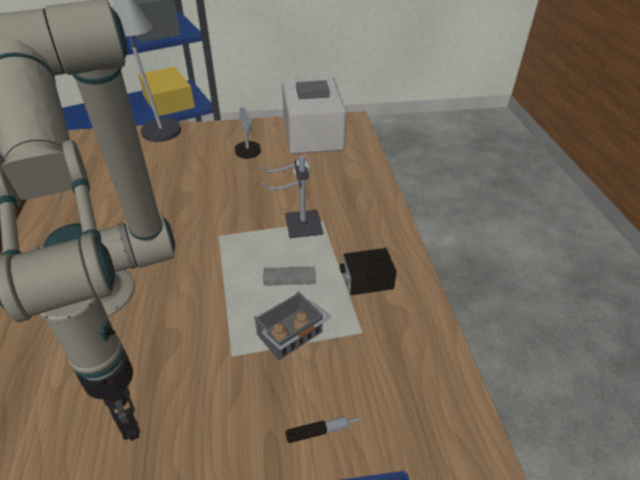

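The top view shows the basket at about (415,272) with its orange sleeve at (437,257). The prongs run from (213,240) to (213,288) and from (252,245) to (252,285), pointing to −x. The stone is at (335,268), the controller at (347,182), and the vase at (143,237). Next I'll measure.

```bash
cat > m.py <<'E'
from h import *
import sys
d=dict(np.load('top0.npz')); P=cloud(d); s=dict(np.load('side0.npz')); Q=cloud(s)
# calibration check on bench
print('bench z',np.round(P[300,480],3),np.round(Q[420,250],3))
def hs(d): return cv2.cvtColor(d['pixels'],cv2.COLOR_BGR2HSV)
def rect(p): 
    r=cv2.minAreaRect(p.astype(np.float32)); return np.round(cv2.boxPoints(r),3).tolist(),np.round(r[0],3),np.round(r[1],3),round(r[2],1)
# sleeve: orange, in roi
h=hs(d); m=(h[...,0]<20)&(h[...,1]>130); roi=np.zeros_like(m); roi[235:285,428:460]=1
k=m&roi; pts=P[k]; print('sleeve',k.sum(),np.median(pts,0).round(3),rect(pts[:,:2]))
# basket region points
def box(P,x0,x1,y0,y1,z0,z1): return P[(P[...,0]>x0)&(P[...,0]<x1)&(P[...,1]>y0)&(P[...,1]<y1)&(P[...,2]>z0)&(P[...,2]<z1)]
c=np.median(pts,0)
for n,C in(('top',P),('side',Q)):
    b=box(C,c[0]-.2,c[0]+.1,c[1]-.08,c[1]+.2,.06,.078); print(n,'rim+handle',len(b),rect(b[:,:2]), np.median(b[:,2]))
# hook: everything above z .12 near stand
g=P[240:290,205:260]; 
for n,C in(('top',P),('side',Q)):
    b=box(C,.3,.62,.1,.5,.1,.5); print(n,len(b),b.min(0).round(3),b.max(0).round(3),np.histogram(b[:,2],20))
for r in(250,260,270,280): print(r,[ (u,P[r,u].round(3).tolist()) for u in list(range(209,218))+list(range(248,257)) if P[r,u,2]>.1])
E
python3 m.py
python3 - <<'E'
import cv2
a=cv2.imread('pics/top0.png');b=cv2.imread('pics/side0.png')
cv2.imwrite('pics/c1.png',cv2.hconcat([cv2.resize(a[220:310,370:470],(400,360),interpolation=cv2.INTER_CUBIC),cv2.resize(a[215:305,190:290],(400,360),interpolation=cv2.INTER_CUBIC)]))
E
```

```text
bench z [ 0.459 -0.396 -0.004] [ 0.422 -0.439  0.002]
sleeve 1151 [ 0.579 -0.313 -0.001] ([[0.46399998664855957, -0.024000000208616257], [0.5040000081062317, -0.3659999966621399], [0.6430000066757202, -0.3499999940395355], [0.6019999980926514, -0.00800000037997961]], array([ 0.553, -0.187]), array([0.139, 0.345]), 6.7)
top rim+handle 682 ([[0.4359999895095825, -0.20900000631809235], [0.5009999871253967, -0.32100000977516174], [0.6380000114440918, -0.2409999966621399], [0.5720000267028809, -0.1289999932050705]], array([ 0.537, -0.225]), array([0.158, 0.13 ]), 30.3) 0.0696701185786448
side rim+handle 782 ([[0.4359999895095825, -0.20600000023841858], [0.49900001287460327, -0.3140000104904175], [0.6370000243186951, -0.23499999940395355], [0.574999988079071, -0.12600000202655792]], array([ 0.537, -0.22 ]), array([0.159, 0.126]), 29.8) 0.06977326890087071
top 730 [0.491 0.156 0.101] [0.62  0.269 0.266] (array([  2,   2,   3,   0,   1,   1,   0,   0,   0,   0,  49, 189, 142,
       224,  45,   5,   7,   9,  10,  41]), array([0.10148717, 0.10969519, 0.11790321, 0.12611123, 0.13431925,
      
[... 823 characters left out ...]
, (252, [0.582, 0.167, 0.203]), (253, [0.582, 0.165, 0.2])]
260 [(212, [0.562, 0.259, 0.197]), (213, [0.562, 0.256, 0.198]), (214, [0.562, 0.254, 0.198]), (215, [0.562, 0.253, 0.195]), (252, [0.56, 0.168, 0.197]), (253, [0.56, 0.166, 0.196]), (254, [0.56, 0.163, 0.195])]
270 [(213, [0.539, 0.257, 0.195]), (214, [0.539, 0.256, 0.191]), (215, [0.539, 0.254, 0.19]), (252, [0.537, 0.168, 0.193]), (253, [0.537, 0.166, 0.195]), (254, [0.537, 0.163, 0.195]), (255, [0.537, 0.162, 0.191])]
280 [(213, [0.517, 0.257, 0.193]), (214, [0.516, 0.255, 0.193]), (215, [0.516, 0.252, 0.197]), (252, [0.515, 0.169, 0.192]), (253, [0.515, 0.166, 0.193]), (254, [0.514, 0.163, 0.197]), (255, [0.515, 0.162, 0.193])]
```

View pics/c1.png

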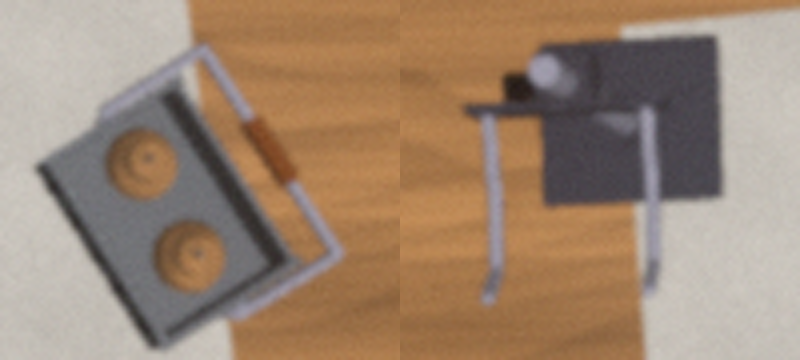

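```bash
cat > m2.py <<'E'
from h import *
from scipy.spatial.transform import Rotation as R
d=dict(np.load('top0.npz')); s=dict(np.load('side0.npz'))
for n,f in(('top',d),('side',s)):
    P=cloud(f)
    near=np.linalg.norm(P[...,:2]-[.567,-.274],axis=-1)<.035
    c=f['pixels'].astype(int); m=near&(c[...,2]-c[...,0]>45)&(P[...,2]>.05)
    print(n,'sleeve',m.sum(),P[m].mean(0).round(4),P[m][:,2].max().round(4))
    for y0 in(.166,.256):
        for a,b in((.505,.549),(.555,.59)):
            q=P[(abs(P[...,1]-y0)<.012)&(P[...,0]>a)&(P[...,0]<b)&(P[...,2]>.17)]
            k=np.polyfit(q[:,0]-.53,q[:,1],1); z=np.polyfit(q[:,0]-.53,q[:,2],1)
            print('  prong',y0,(a,b),len(q),'y@.53,slope',k.round(4)[::-1],'z@.53,slope',z.round(4)[::-1])
    q=P[(abs(P[...,1]-.211)<.07)&(P[...,2]>.17)&(P[...,0]>.47)]
    for y0 in(.166,.256):
        w=q[abs(q[:,1]-y0)<.012]; print('  tip x',w[:,0].min().round(4))
    w=q[(q[:,0]>.585)&(q[:,2]<.235)]; print('  plate y',w[:,1].min().round(4),w[:,1].max().round(4),'x',np.percentile(w[:,0],[5,50,95]).round(4))
    w=q[(q[:,2]>.25)];print('  post top',w.mean(0).round(4))
st=manip.get_state(); w,x,y,z=st['ee_rot']; r0=R.from_quat([x,y,z,w]); print(r0.as_matrix().round(3))
yaw=np.deg2rad(30.3)
for t in(45,35,25):
    r=R.from_rotvec(np.deg2rad(t)*np.array([np.cos(yaw),np.sin(yaw),0]))*R.from_rotvec([0,0,np.deg2rad(7)])
    print(t,np.rad2deg(r.as_rotvec()).round(1))
E
python3 m2.py
```

```text
top sleeve 115 [ 0.5652 -0.2722  0.0849] 0.0919
  prong 0.166 (0.505, 0.549) 74 y@.53,slope [0.1651 0.0402] z@.53,slope [ 0.1938 -0.173 ]
  prong 0.166 (0.555, 0.59) 54 y@.53,slope [0.1659 0.0152] z@.53,slope [0.1871 0.2795]
  prong 0.256 (0.505, 0.549) 59 y@.53,slope [0.2552 0.0161] z@.53,slope [ 0.1935 -0.0932]
  prong 0.256 (0.555, 0.59) 58 y@.53,slope [0.2545 0.0419] z@.53,slope [0.1894 0.2454]
  tip x 0.4939
  tip x 0.4912
  plate y 0.1563 0.2694 x [0.5915 0.6033 0.6289]
  post top [0.6141 0.2119 0.2597]
side sleeve 50 [ 0.5695 -0.2747  0.0879] 0.0934
  prong 0.166 (0.505, 0.549) 43 y@.53,slope [0.1657 0.0479] z@.53,slope [ 0.1956 -0.1263]
  prong 0.166 (0.555, 0.59) 32 y@.53,slope [0.1659 0.0187] z@.53,slope [0.1883 0.292 ]
  prong 0.256 (0.505, 0.549) 40 y@.53,slope [0.2553 0.0186] z@.53,slope [ 0.1954 -0.0813]
  prong 0.256 (0.555, 0.59) 33 y@.53,slope [0.2545 0.0425] z@.53,slope [0.1892 0.2964]
  tip x 0.4961
  tip x 0.4921
  plate y 0.1548 0.2691 x [0.5915 0.6092 0.6306]
  post top [0.6158 0.2109 0.2591]
[[ 0.92   0.392 -0.   ]
 [ 0.392 -0.92   0.002]
 [ 0.    -0.002 -1.   ]]
45 [40.2 20.3  6.6]
35 [31.3 15.8  6.8]
25 [22.3 11.3  6.9]
```

```bash
cat > m3.py <<'E'
from h import *
import sys
ex=np.array([-.505,.863]); ey=np.array([-.863,-.505]); c0=np.array([.530,-.211])
for n in sys.argv[1:]:
    f=dict(np.load(n+'.npz')); P=cloud(f)
    X=(P[...,:2]-c0)@ex; Y=(P[...,:2]-c0)@ey; Z=P[...,2]
    for lo,hi in((-.07,-.03),(-.02,.02),(.03,.07)):
        m=(X<-.056)&(X>-.1)&(Y>lo)&(Y<hi)&(Z>.045); print(n,'bar',lo,m.sum(),X[m].mean().round(4),np.percentile(Z[m],[10,50,90]).round(4))
    for s in(-1,1):
        m=(abs(Y*s-.077)<.012)&(X<.0)&(X>-.07)&(Z>.055)
        k=np.polyfit(X[m],Z[m],1);k2=np.polyfit(X[m],Y[m],1);print('arm',s,m.sum(),'z@0,slope',k[::-1].round(3),'Y',k2[::-1].round(4))
    m=(abs(X-.05)<.015)&(abs(Y)<.068)&(Z>.06)&(Z<.08);k=np.polyfit(Y[m],X[m],1);print('+x rim X',X[m].max().round(4),k[::-1].round(4))
    m=(abs(X+.05)<.012)&(abs(Y)<.05)&(Z>.06)&(Z<.08);print('-x rim X',np.percentile(X[m],[5,50]).round(4),np.median(Z[m]))
E
python3 m3.py top0 side0
```

```text
top0 bar -0.07 54 -0.0715 [0.0801 0.0833 0.0864]
top0 bar -0.02 97 -0.071 [0.0819 0.0859 0.09  ]
top0 bar 0.03 56 -0.0719 [0.08   0.0827 0.086 ]
arm -1 125 z@0,slope [ 0.068 -0.189] Y [-0.0709  0.0237]
arm 1 156 z@0,slope [ 0.069 -0.16 ] Y [ 0.072  -0.0295]
+x rim X 0.0494 [0.0455 0.0039]
-x rim X [-0.0512 -0.0484] 0.06816185687169285
side0 bar -0.07 49 -0.0727 [0.0821 0.0863 0.0882]
side0 bar -0.02 90 -0.074 [0.0828 0.0879 0.0908]
side0 bar 0.03 56 -0.0726 [0.0811 0.0849 0.0879]
arm -1 139 z@0,slope [ 0.066 -0.233] Y [-0.0691  0.0553]
arm 1 118 z@0,slope [ 0.071 -0.177] Y [ 0.0711 -0.0434]
+x rim X 0.0518 [ 0.0449 -0.0012]
-x rim X [-0.0526 -0.0499] 0.06873493012717036
```

```bash
python3 -m pendant '[{"jaw":-0.35,"tx":5,"ty":3,"tz":0,"ax":5,"ay":2.5,"az":0.8},{"jaw":-0.35,"tx":10,"ty":6,"tz":0,"ax":10,"ay":5,"az":1.6},{"jaw":-0.35,"tx":15,"ty":9,"tz":0,"ax":15,"ay":7.5,"az":2.4},{"jaw":-0.35,"tx":20,"ty":12,"tz":0,"ax":20,"ay":10,"az":3.2},{"jaw":-0.35,"tx":25,"ty":15,"tz":-1,"ax":25,"ay":12.6,"az":4},{"jaw":-0.35,"tx":30,"ty":18,"tz":-3,"ax":30,"ay":15.2,"az":5},{"jaw":-0.35,"tx":34,"ty":20,"tz":-6,"ax":36,"ay":18,"az":6},{"jaw":-0.35,"tx":36.4,"ty":21.6,"tz":-10.3,"ax":40.2,"ay":20.3,"az":6.6},{"jaw":-0.35,"tx":36.4,"ty":21.6,"tz":-10.3,"ax":40.2,"ay":20.3,"az":6.6},{"jaw":-0.35,"tx":36.4,"ty":21.6,"tz":-10.3,"ax":40.2,"ay":20.3,"az":6.6}]' 20
cat > st.py <<'E'
from h import *
from scipy.spatial.transform import Rotation as R
s=manip.get_state(); w,x,y,z=s['ee_rot']; M=R.from_quat([x,y,z,w]).as_matrix()
print(s['position'].round(4),'z',M[:,2].round(3),'y',M[:,1].round(3),'w',s['width'],'F',s['contact_force'].round(2),'q',s['qpos'].round(2))
E
python3 st.py
```

```text
clock: 1.35
position: [0.589, -0.3133, 0.1289]
ee_rot: [-0.369, 0.892, 0.239, -0.101]
contact_force: [-0.3, 0.9, 0.8]
width: 0.0275
gripper_force: 0.0
[ 0.589  -0.3133  0.1289] z [-0.357  0.611 -0.707] y [ 0.353 -0.613 -0.707] w 0.02754792210569467 F [-0.35  0.87  0.77] q [-0.72  0.9   0.87  0.27  2.12  0.38]
```

```bash
python3 -m pendant '[{"jaw":-0.35,"tx":-0.7,"ty":1.25,"tz":-1.4},{"jaw":-0.35,"tx":-1.4,"ty":2.5,"tz":-2.8},{"jaw":-0.35,"tx":-2.1,"ty":3.7,"tz":-4.3},{"jaw":-0.35,"tx":-2.8,"ty":4.9,"tz":-5.7},{"jaw":-0.35,"tx":-2.8,"ty":4.9,"tz":-5.7},{"jaw":-0.35,"tx":-2.8,"ty":4.9,"tz":-5.7}]' 20
python3 st.py
python3 - <<'E'
from h import *
a=snap('top','top1')['pixels'];b=snap('side','side1')['pixels']
f=lambda i:cv2.resize(i,(400,360),interpolation=cv2.INTER_CUBIC)
cv2.imwrite('pics/c2.png',cv2.hconcat([f(a[220:310,370:470]),f(b[270:360,240:340])]))
E
```

```text
[ 0.589  -0.3133  0.1289] z [-0.357  0.611 -0.707] y [ 0.353 -0.613 -0.707] w 0.02754792210569467 F [-0.35  0.87  0.77] q [-0.72  0.9   0.87  0.27  2.12  0.38]invalid input at $[0]: expected keys jaw, tx, ty, tz, ax, ay, az
```

View pics/c2.png

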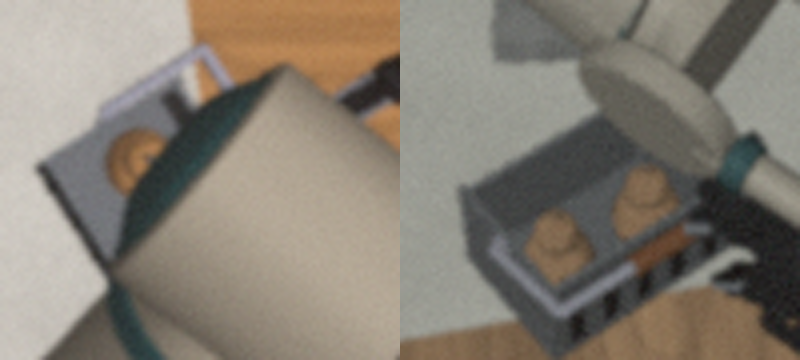

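The move was refused because every key is required. The crop therefore shows the pre-grasp pose: gripper on the right at about (730,260), sleeve at (660,250), basket untouched.

```bash
python3 -m pendant '[{"jaw":-0.35,"tx":-0.7,"ty":1.25,"tz":-1.4,"ax":0,"ay":0,"az":0},{"jaw":-0.35,"tx":-1.4,"ty":2.5,"tz":-2.8,"ax":0,"ay":0,"az":0},{"jaw":-0.35,"tx":-2.1,"ty":3.7,"tz":-4.3,"ax":0,"ay":0,"az":0},{"jaw":-0.35,"tx":-2.8,"ty":4.9,"tz":-5.7,"ax":0,"ay":0,"az":0},{"jaw":-0.35,"tx":-2.8,"ty":4.9,"tz":-5.7,"ax":0,"ay":0,"az":0},{"jaw":-0.35,"tx":-2.8,"ty":4.9,"tz":-5.7,"ax":0,"ay":0,"az":0}]' 20
python3 st.py
python3 - <<'E'
from h import *
b=snap('side','side2')['pixels']
f=lambda i:cv2.resize(i,(500,500),interpolation=cv2.INTER_CUBIC)
cv2.imwrite('pics/c3.png',f(b[270:350,260:340]))
E
```

```text
clock: 2.2
position: [0.5619, -0.2653, 0.074]
ee_rot: [-0.367, 0.893, 0.24, -0.099]
contact_force: [0.4, 0.1, -0.0]
width: 0.0277
gripper_force: 0.0
[ 0.5619 -0.2653  0.074 ] z [-0.353  0.609 -0.71 ] y [ 0.355 -0.615 -0.704] w 0.02770887506957956 F [ 0.41  0.05 -0.03] q [-0.7   0.86  1.1   0.26  1.92  0.34]
```

View pics/c3.png

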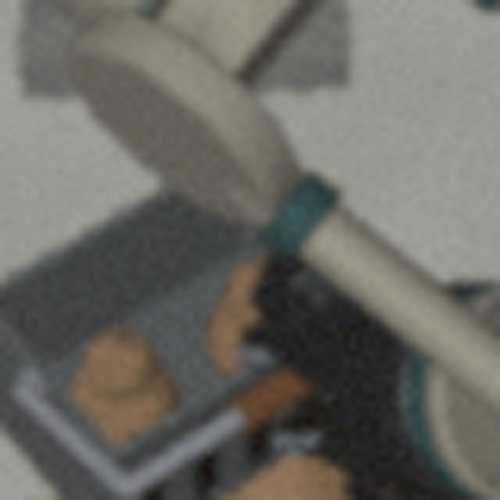

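The sleeve at (275,395) sits between the fingertips at (255,355) and (295,440). Now I'll work out the arc.

Run:
```python
import numpy as np
ex=np.array([-.505,.863])
p0=np.array([.5619,-.2653,.0740])
for i in range(1,15):
    f=i/14; ph=.2+f*1.31; t=np.deg2rad(45*(1-f)); a=.010+.003*f
    X=-.072*np.cos(ph)+a*np.sin(t); z=.066+.072*np.sin(ph)-a*np.cos(t)
    w=np.array([.530,-.211])+X*ex
    print(i,((np.r_[w,z]-p0)*100).round(2),(-45*f*np.array([.863,.505])).round(1))
```

```text
1 [-0.05  0.07  0.52] [-2.8 -1.6]
2 [-0.15  0.24  1.1 ] [-5.5 -3.2]
3 [-0.28  0.45  1.66] [-8.3 -4.9]
4 [-0.43  0.71  2.19] [-11.1  -6.5]
5 [-0.61  1.01  2.69] [-13.9  -8.1]
6 [-0.81  1.35  3.15] [-16.6  -9.7]
7 [-1.03  1.73  3.57] [-19.4 -11.4]
8 [-1.27  2.14  3.94] [-22.2 -13. ]
9 [-1.52  2.58  4.27] [-25.  -14.6]
10 [-1.79  3.04  4.55] [-27.7 -16.2]
11 [-2.08  3.53  4.77] [-30.5 -17.9]
12 [-2.37  4.03  4.93] [-33.3 -19.5]
13 [-2.67  4.54  5.04] [-36.1 -21.1]
14 [-2.97  5.05  5.09] [-38.8 -22.7]
```

```bash
python3 -m pendant '[{"jaw":-0.62,"tx":0,"ty":0,"tz":0,"ax":0,"ay":0,"az":0},{"jaw":-0.62,"tx":0,"ty":0,"tz":0,"ax":0,"ay":0,"az":0},{"jaw":-0.62,"tx":-0.05,"ty":0.05,"tz":0.5,"ax":-2.8,"ay":-1.6,"az":0},{"jaw":-0.62,"tx":-0.15,"ty":0.25,"tz":1.1,"ax":-5.5,"ay":-3.2,"az":0},{"jaw":-0.62,"tx":-0.3,"ty":0.45,"tz":1.65,"ax":-8.3,"ay":-4.9,"az":0},{"jaw":-0.62,"tx":-0.45,"ty":0.7,"tz":2.2,"ax":-11.1,"ay":-6.5,"az":0},{"jaw":-0.62,"tx":-0.6,"ty":1.0,"tz":2.7,"ax":-13.9,"ay":-8.1,"az":0},{"jaw":-0.62,"tx":-0.8,"ty":1.35,"tz":3.15,"ax":-16.6,"ay":-9.7,"az":0},{"jaw":-0.62,"tx":-1.0,"ty":1.7,"tz":3.6,"ax":-19.4,"ay":-11.4,"az":0},{"jaw":-0.62,"tx":-1.0,"ty":1.7,"tz":3.6,"ax":-19.4,"ay":-11.4,"az":0}]' 20
python3 st.py
python3 - <<'E'
from h import *
b=snap('side','side3')['pixels']
cv2.imwrite('pics/c4.png',cv2.resize(b[260:360,240:340],(500,500),interpolation=cv2.INTER_CUBIC))
E
```

```text
clock: 3.5
position: [0.5514, -0.2463, 0.1086]
ee_rot: [-0.188, 0.947, 0.255, -0.05]
contact_force: [1.0, -0.0, 0.1]
width: 0.0163
gripper_force: 0.0
[ 0.5514 -0.2463  0.1086] z [-0.191  0.33  -0.924] y [ 0.464 -0.799 -0.382] w 0.016263054080709875 F [ 0.97 -0.01  0.15] q [-0.63  0.59  1.37  0.16  1.55  0.38]
```

View pics/c4.png

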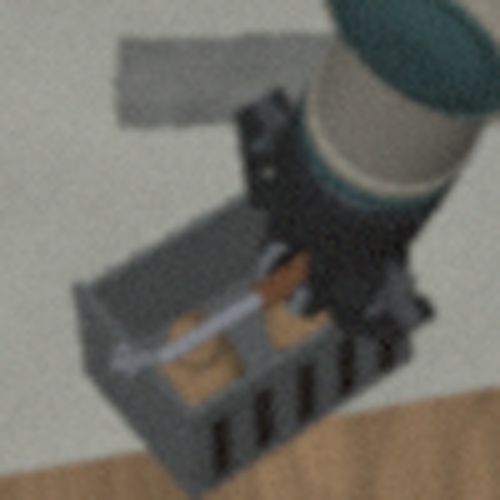

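The bar is halfway up, caged between the fingers at (285,275), and the basket is still standing. Continuing.

```bash
python3 -m pendant '[{"jaw":-0.62,"tx":-0.25,"ty":0.4,"tz":0.35,"ax":-2.8,"ay":-1.6,"az":0},{"jaw":-0.62,"tx":-0.5,"ty":0.85,"tz":0.7,"ax":-5.6,"ay":-3.2,"az":0},{"jaw":-0.62,"tx":-0.75,"ty":1.3,"tz":0.95,"ax":-8.3,"ay":-4.8,"az":0},{"jaw":-0.62,"tx":-1.05,"ty":1.8,"tz":1.2,"ax":-11.1,"ay":-6.5,"az":0},{"jaw":-0.62,"tx":-1.35,"ty":2.3,"tz":1.35,"ax":-13.9,"ay":-8.1,"az":0},{"jaw":-0.62,"tx":-1.65,"ty":2.8,"tz":1.45,"ax":-16.7,"ay":-9.7,"az":0},{"jaw":-0.62,"tx":-1.95,"ty":3.3,"tz":1.5,"ax":-19.4,"ay":-11.3,"az":0},{"jaw":-0.62,"tx":-1.95,"ty":3.3,"tz":1.5,"ax":-19.4,"ay":-11.3,"az":0},{"jaw":-0.62,"tx":-1.95,"ty":3.3,"tz":1.5,"ax":-19.4,"ay":-11.3,"az":0},{"jaw":-0.62,"tx":-1.95,"ty":3.3,"tz":1.5,"ax":-19.4,"ay":-11.3,"az":0}]' 20
python3 st.py
python3 - <<'E'
from h import *
b=snap('side','side4')['pixels']
cv2.imwrite('pics/c5.png',cv2.resize(b[250:360,230:340],(550,550),interpolation=cv2.INTER_CUBIC))
E
```

```text
clock: 4.8
position: [0.5323, -0.2147, 0.1219]
ee_rot: [-0.001, 0.966, 0.259, -0.0]
contact_force: [-0.4, 0.2, -0.1]
width: 0.0164
gripper_force: 0.1
[ 0.5323 -0.2147  0.1219] z [-0.001  0.002 -1.   ] y [ 0.5   -0.866 -0.002] w 0.016426584705163068 F [-0.38  0.19 -0.09] q [-0.51  0.36  1.67  0.    1.11  0.54]
```

View pics/c5.png

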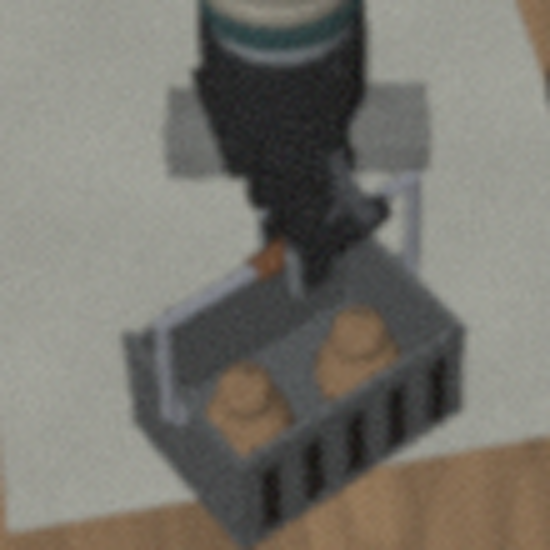

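The handle is upright with the sleeve between the pads at (270,258), and the basket is standing with both gourds in it. Grip, then lift 12 cm.

```bash
python3 -m pendant '[{"jaw":-1,"tx":0,"ty":0,"tz":0,"ax":0,"ay":0,"az":0},{"jaw":-1,"tx":0,"ty":0,"tz":0,"ax":0,"ay":0,"az":0},{"jaw":-1,"tx":0,"ty":0,"tz":0,"ax":0,"ay":0,"az":0},{"jaw":-1,"tx":0,"ty":0,"tz":0.5,"ax":0,"ay":0,"az":0},{"jaw":-1,"tx":0,"ty":0,"tz":1.5,"ax":0,"ay":0,"az":0},{"jaw":-1,"tx":0,"ty":0,"tz":3.5,"ax":0,"ay":0,"az":0},{"jaw":-1,"tx":0,"ty":0,"tz":6,"ax":0,"ay":0,"az":0},{"jaw":-1,"tx":0,"ty":0,"tz":8.5,"ax":0,"ay":0,"az":0},{"jaw":-1,"tx":0,"ty":0,"tz":10.5,"ax":0,"ay":0,"az":0},{"jaw":-1,"tx":0,"ty":0,"tz":12,"ax":0,"ay":0,"az":0}]' 60
python3 st.py
```

```text
clock: 6.1
position: [0.5319, -0.2139, 0.2437]
ee_rot: [-0.0, 0.966, 0.259, 0.0]
contact_force: [0.4, -0.5, -4.3]
width: 0.0118
gripper_force: 58.6
[ 0.5319 -0.2139  0.2437] z [ 0.001  0.001 -1.   ] y [ 0.501 -0.865 -0.   ] w 0.011823058101837786 F [ 0.43 -0.53 -4.31] q [-0.5   0.27  1.49  0.    1.39  0.54]
```

```bash
python3 -m pendant '[{"jaw":-1,"tx":-0.2,"ty":0.8,"tz":0,"ax":0,"ay":0,"az":1},{"jaw":-1,"tx":-0.6,"ty":2.4,"tz":0,"ax":0,"ay":0,"az":3.5},{"jaw":-1,"tx":-1.2,"ty":4.6,"tz":0,"ax":0,"ay":0,"az":7},{"jaw":-1,"tx":-1.8,"ty":7,"tz":0,"ax":0,"ay":0,"az":10.5},{"jaw":-1,"tx":-2.4,"ty":9.4,"tz":0,"ax":0,"ay":0,"az":14},{"jaw":-1,"tx":-3,"ty":11.8,"tz":0,"ax":0,"ay":0,"az":17.5},{"jaw":-1,"tx":-3.6,"ty":14.2,"tz":0,"ax":0,"ay":0,"az":21},{"jaw":-1,"tx":-4.2,"ty":16.6,"tz":0,"ax":0,"ay":0,"az":24.5},{"jaw":-1,"tx":-4.8,"ty":19,"tz":0,"ax":0,"ay":0,"az":28},{"jaw":-1,"tx":-5.4,"ty":21.4,"tz":0,"ax":0,"ay":0,"az":31.5}]' 60
python3 -m pendant '[{"jaw":-1,"tx":-0.6,"ty":2.4,"tz":0,"ax":0,"ay":0,"az":3.5},{"jaw":-1,"tx":-1.2,"ty":4.8,"tz":0,"ax":0,"ay":0,"az":7},{"jaw":-1,"tx":-1.8,"ty":7.2,"tz":0,"ax":0,"ay":0,"az":10.5},{"jaw":-1,"tx":-2.4,"ty":9.6,"tz":0,"ax":0,"ay":0,"az":14},{"jaw":-1,"tx":-3,"ty":12,"tz":0,"ax":0,"ay":0,"az":17.5},{"jaw":-1,"tx":-3.5,"ty":14.4,"tz":0,"ax":0,"ay":0,"az":21},{"jaw":-1,"tx":-3.9,"ty":16.8,"tz":0,"ax":0,"ay":0,"az":24.5},{"jaw":-1,"tx":-4.1,"ty":19,"tz":0,"ax":0,"ay":0,"az":27.5},{"jaw":-1,"tx":-4.2,"ty":20.2,"tz":0,"ax":0,"ay":0,"az":29.3},{"jaw":-1,"tx":-4.2,"ty":20.8,"tz":0,"ax":0,"ay":0,"az":30.2}]'
python3 -m pendant '[{"jaw":-1,"tx":0,"ty":0,"tz":-0.8,"ax":0,"ay":0,"az":0},{"jaw":-1,"tx":0,"ty":0,"tz":-1.8,"ax":0,"ay":0,"az":0},{"jaw":-1,"tx":0,"ty":0,"tz":-2.2,"ax":0,"ay":0,"az":0},{"jaw":-1,"tx":0,"ty":0,"tz":-2.2,"ax":0,"ay":0,"az":0}]'
python3 st.py
python3 - <<'E'
from h import *
a=snap('top','top5')['pixels'];b=snap('side','side5')['pixels']
f=lambda i:cv2.resize(i,(400,400),interpolation=cv2.INTER_CUBIC)
cv2.imwrite('pics/c6.png',cv2.hconcat([f(a[220:320,180:280]),f(b[140:260,210:330])]))
P=cloud(dict(np.load('side5.npz'))); c=b.astype(int)
m=(c[...,2]-c[...,0]>45)&(np.linalg.norm(P[...,:2]-[.436,.208],axis=-1)<.04)&(P[...,2]>.215)
print('sleeve side',m.sum(),P[m].mean(0),np.percentile(P[m][:,2],[5,95]))
E
```

```text
clock: 7.35
position: [0.4765, 0.0022, 0.2422]
ee_rot: [-0.001, 0.858, 0.514, -0.0]
contact_force: [-0.5, 0.5, -3.8]
width: 0.012
gripper_force: 58.6
clock: 8.6
position: [0.4351, 0.2087, 0.2423]
ee_rot: [-0.0, 0.695, 0.719, -0.0]
contact_force: [-0.4, -0.1, -3.7]
width: 0.012
gripper_force: 58.6
clock: 9.1
position: [0.4357, 0.2075, 0.2197]
ee_rot: [-0.001, 0.696, 0.718, -0.001]
contact_force: [-0.3, 0.3, -4.2]
width: 0.0115
gripper_force: 58.6
[0.4357 0.2075 0.2197] z [-0.002  0.    -1.   ] y [ 1.     0.03  -0.002] w 0.011514398892084306 F [-0.3   0.25 -4.18] q [0.3  0.14 1.71 0.   1.29 0.27]
sleeve side 13 [0.43796288 0.20228478 0.24411742] [0.24174565 0.24657316]
```

View pics/c6.png

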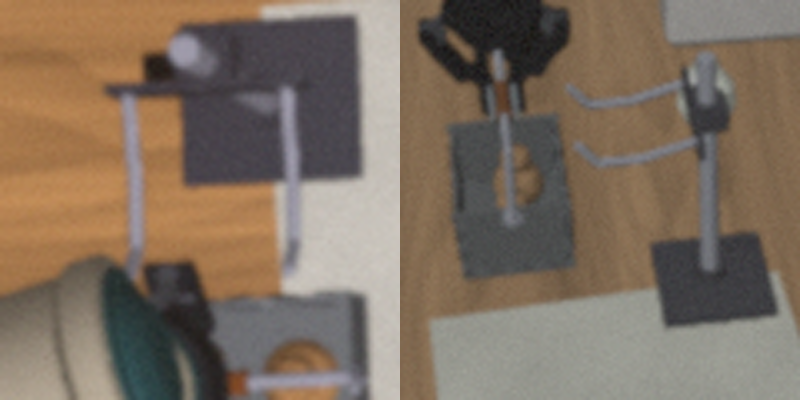

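The basket hangs level in the gripper (left crop: bar at (310,380); right crop: sleeve at (503,97)), with the prong tips at (575,90) and (580,150) to its right and lower than the bar. Moving in over the hook.

```bash
python3 -m pendant '[{"jaw":-1,"tx":0.5,"ty":0,"tz":0,"ax":0,"ay":0,"az":0},{"jaw":-1,"tx":1.5,"ty":0.1,"tz":0,"ax":0,"ay":0,"az":0},{"jaw":-1,"tx":2.8,"ty":0.1,"tz":0,"ax":0,"ay":0,"az":0},{"jaw":-1,"tx":4.2,"ty":0.2,"tz":0,"ax":0,"ay":0,"az":0},{"jaw":-1,"tx":5.6,"ty":0.2,"tz":0,"ax":0,"ay":0,"az":0},{"jaw":-1,"tx":7,"ty":0.3,"tz":0,"ax":0,"ay":0,"az":0},{"jaw":-1,"tx":8.2,"ty":0.3,"tz":0,"ax":0,"ay":0,"az":0},{"jaw":-1,"tx":8.8,"ty":0.3,"tz":0,"ax":0,"ay":0,"az":0},{"jaw":-1,"tx":9,"ty":0.3,"tz":0,"ax":0,"ay":0,"az":0},{"jaw":-1,"tx":9,"ty":0.3,"tz":0,"ax":0,"ay":0,"az":0}]'
python3 -m pendant '[{"jaw":-1,"tx":0,"ty":0,"tz":-0.5,"ax":0,"ay":0,"az":0},{"jaw":-1,"tx":0,"ty":0,"tz":-1.2,"ax":0,"ay":0,"az":0},{"jaw":-1,"tx":0,"ty":0,"tz":-1.9,"ax":0,"ay":0,"az":0},{"jaw":-1,"tx":0,"ty":0,"tz":-2.4,"ax":0,"ay":0,"az":0},{"jaw":-1,"tx":0,"ty":0,"tz":-2.7,"ax":0,"ay":0,"az":0},{"jaw":-1,"tx":0,"ty":0,"tz":-2.9,"ax":0,"ay":0,"az":0},{"jaw":-1,"tx":0,"ty":0,"tz":-2.9,"ax":0,"ay":0,"az":0}]'
python3 - <<'E'
from h import *
a=snap('top','top6')['pixels'];b=snap('side','side6')['pixels']
f=lambda i:cv2.resize(i,(400,400),interpolation=cv2.INTER_CUBIC)
cv2.imwrite('pics/c7.png',cv2.hconcat([f(a[200:300,180:280]),f(b[130:250,210:330])]))
E
```

```text
clock: 10.45
position: [0.5256, 0.211, 0.2203]
ee_rot: [-0.001, 0.696, 0.718, -0.0]
contact_force: [0.5, 0.5, -4.1]
width: 0.0119
gripper_force: 58.6
clock: 11.32
position: [0.5259, 0.211, 0.1913]
ee_rot: [-0.001, 0.696, 0.718, -0.0]
contact_force: [-0.1, 0.3, -3.3]
width: 0.012
gripper_force: 58.6
```

View pics/c7.png

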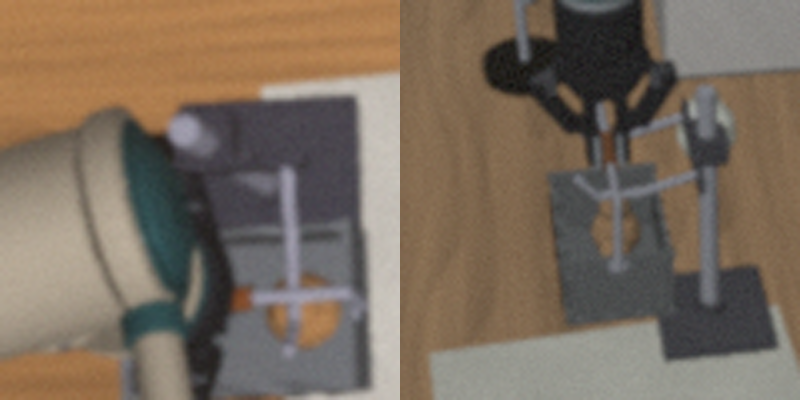

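The bar crosses the near prong at (290,297), about 30 mm behind its tip. Lowering while watching the force.

```bash
python3 -m pendant '[{"jaw":-1,"tx":0,"ty":0,"tz":-0.3,"ax":0,"ay":0,"az":0},{"jaw":-1,"tx":0,"ty":0,"tz":-0.5,"ax":0,"ay":0,"az":0},{"jaw":-1,"tx":0,"ty":0,"tz":-0.6,"ax":0,"ay":0,"az":0},{"jaw":-1,"tx":0,"ty":0,"tz":-0.6,"ax":0,"ay":0,"az":0}]'
python3 -m pendant '[{"jaw":-1,"tx":0,"ty":0,"tz":-0.1,"ax":0,"ay":0,"az":0},{"jaw":-1,"tx":0,"ty":0,"tz":-0.2,"ax":0,"ay":0,"az":0},{"jaw":-1,"tx":0,"ty":0,"tz":-0.2,"ax":0,"ay":0,"az":0}]'
```

```text
clock: 11.92
position: [0.5258, 0.211, 0.1852]
ee_rot: [-0.001, 0.696, 0.718, -0.0]
contact_force: [-0.2, 0.6, -3.9]
width: 0.0119
gripper_force: 58.6
clock: 12.3
position: [0.526, 0.211, 0.1835]
ee_rot: [-0.0, 0.696, 0.718, -0.0]
contact_force: [-0.6, 0.1, -2.5]
width: 0.0118
gripper_force: 58.7
```

```bash
python3 -m pendant '[{"jaw":-1,"tx":0,"ty":0,"tz":-0.1,"ax":0,"ay":0,"az":0},{"jaw":-1,"tx":0,"ty":0,"tz":-0.1,"ax":0,"ay":0,"az":0},{"jaw":-1,"tx":0,"ty":0,"tz":-0.1,"ax":0,"ay":0,"az":0}]'
python3 -m pendant '[{"jaw":-1,"tx":0,"ty":0,"tz":-0.1,"ax":0,"ay":0,"az":0},{"jaw":-1,"tx":0,"ty":0,"tz":-0.1,"ax":0,"ay":0,"az":0},{"jaw":-1,"tx":0,"ty":0,"tz":-0.1,"ax":0,"ay":0,"az":0}]'
```

```text
clock: 12.68
position: [0.5261, 0.211, 0.1831]
ee_rot: [-0.0, 0.696, 0.718, 0.0]
contact_force: [-1.8, -0.4, 4.2]
width: 0.0116
gripper_force: 59.3
clock: 13.05
position: [0.5261, 0.211, 0.183]
ee_rot: [-0.0, 0.696, 0.718, 0.001]
contact_force: [-3.5, -0.9, 8.7]
width: 0.0119
gripper_force: 60.1
```

The hook now carries the weight. I'll relax slightly, open, and check before withdrawing.

```bash
python3 -m pendant '[{"jaw":-1,"tx":0,"ty":0,"tz":0.1,"ax":0,"ay":0,"az":0},{"jaw":-1,"tx":0,"ty":0,"tz":0.1,"ax":0,"ay":0,"az":0},{"jaw":-0.65,"tx":0,"ty":0,"tz":0.1,"ax":0,"ay":0,"az":0},{"jaw":-0.5,"tx":0,"ty":0,"tz":0.1,"ax":0,"ay":0,"az":0},{"jaw":-0.4,"tx":0,"ty":0,"tz":0.1,"ax":0,"ay":0,"az":0},{"jaw":-0.4,"tx":0,"ty":0,"tz":0.1,"ax":0,"ay":0,"az":0}]'
python3 -m pendant '[{"jaw":-0.4,"tx":0,"ty":0,"tz":0.5,"ax":0,"ay":0,"az":0},{"jaw":-0.4,"tx":0,"ty":0,"tz":1.2,"ax":0,"ay":0,"az":0},{"jaw":-0.4,"tx":0,"ty":0,"tz":2.2,"ax":0,"ay":0,"az":0},{"jaw":-0.4,"tx":0,"ty":0,"tz":3.5,"ax":0,"ay":0,"az":0},{"jaw":-0.4,"tx":0,"ty":0,"tz":5,"ax":0,"ay":0,"az":0},{"jaw":-0.4,"tx":0,"ty":0,"tz":7,"ax":0,"ay":0,"az":0},{"jaw":-0.4,"tx":0,"ty":0,"tz":9,"ax":0,"ay":0,"az":0},{"jaw":-0.4,"tx":0,"ty":0,"tz":11,"ax":0,"ay":0,"az":0},{"jaw":-0.4,"tx":0,"ty":0,"tz":12,"ax":0,"ay":0,"az":0},{"jaw":-0.4,"tx":0,"ty":0,"tz":12,"ax":0,"ay":0,"az":0}]'
python3 - <<'E'
from h import *
a=snap('top','top7')['pixels'];b=snap('side','side7')['pixels']
f=lambda i:cv2.resize(i,(400,400),interpolation=cv2.INTER_CUBIC)
cv2.imwrite('pics/c8.png',cv2.hconcat([f(a[200:300,180:280]),f(b[130:250,210:330])]))
E
```

```text
clock: 13.8
position: [0.526, 0.211, 0.1821]
ee_rot: [-0.001, 0.696, 0.718, -0.0]
contact_force: [0.1, -0.4, -0.5]
width: 0.0258
gripper_force: 0.0
clock: 15.05
position: [0.5262, 0.2111, 0.3033]
ee_rot: [-0.0, 0.696, 0.718, 0.001]
contact_force: [0.9, -0.6, -0.4]
width: 0.0259
gripper_force: 0.0
```

View pics/c8.png

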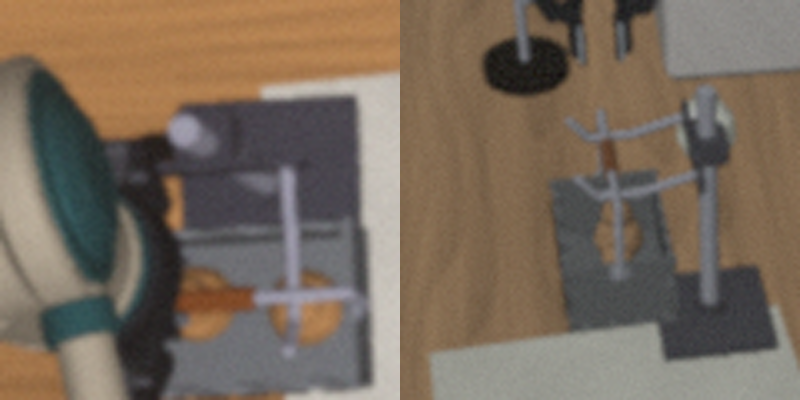

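The basket hangs on both prongs (right crop: crossings at (603,130) and (615,192)), level and with both gourds in it; the gripper is clear. I'll let it settle, check for stillness, and hand in.

```bash
python3 -m pendant '[{"jaw":-0.4,"tx":0,"ty":0,"tz":1,"ax":0,"ay":0,"az":0},{"jaw":-0.4,"tx":0,"ty":0,"tz":2,"ax":0,"ay":0,"az":0},{"jaw":-0.4,"tx":0,"ty":0,"tz":2,"ax":0,"ay":0,"az":0},{"jaw":-0.4,"tx":0,"ty":0,"tz":2,"ax":0,"ay":0,"az":0},{"jaw":-0.4,"tx":0,"ty":0,"tz":2,"ax":0,"ay":0,"az":0},{"jaw":-0.4,"tx":0,"ty":0,"tz":2,"ax":0,"ay":0,"az":0},{"jaw":-0.4,"tx":0,"ty":0,"tz":2,"ax":0,"ay":0,"az":0},{"jaw":-0.4,"tx":0,"ty":0,"tz":2,"ax":0,"ay":0,"az":0}]'
python3 - <<'E'
from h import *
d=snap('side','s8'); b=d['pixels']; o=cv2.imread('pics/side7.png')
print('diff',cv2.absdiff(b,o)[165:250,250:300].mean())
P=cloud(d); c=b.astype(int)
m=(c[...,2]-c[...,0]>45)&(np.linalg.norm(P[...,:2]-[.526,.211],axis=-1)<.03)&(P[...,2]>.18)&(P[...,2]<.22)
print('sleeve',m.sum(),P[m].mean(0))
for z in ((.11,.14),):
    q=P[(abs(P[...,0]-.526)<.08)&(abs(P[...,1]-.211)<.09)&(P[...,2]>.115)&(P[...,2]<.145)]; print('rim',len(q),q.min(0),q.max(0))
if m.sum()>5 and P[m].mean(0)[2]>.19: manip.sign_off(); print('signed')
E
```

```text
clock: 16.15
position: [0.5259, 0.211, 0.3223]
ee_rot: [-0.001, 0.696, 0.718, -0.0]
contact_force: [0.7, 0.2, -0.9]
width: 0.0255
gripper_force: 0.0
diff 2.3858823529411763
sleeve 14 [0.52786942 0.2046509  0.20780256]
rim 506 [0.47130967 0.12892122 0.11511436] [0.57876223 0.28666202 0.14466343]
the job is handed in; nothing more can be done
signed
```

The basket is hanging still and level from both prongs by its handle with both gourds inside, the gripper is clear, and the job was handed in at about 16 s.

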